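# Stow the sextant's shade caps in order of density

## Task

Put the four red shade caps for the sextant's telescope back into the row of wooden wells in the open green drawer, one to a well, standing flat with the glass up, in order of shade: the palest glass in the well next to the silver chronometer, each next one darker, the darkest by the glass dish. Set each cap down into its well rather than letting it drop, and leave the chronometer and the dish lying where they are.

Things in the scene. Friction and masses are not known exactly. Their poses are not given: they have to be found in the camera images.
- palest (a point): Shade cap with almost clear (near white) glass on top: round upright cap, 36 mm diameter, 28 mm high, ribbed red sleeve, brass rim. This point: its centre, 14 mm above its underside; z up through the glass. 45 g. Starts standing, glass up, on the grey mat (top 3 mm above the table), as do the other caps, a blue blower (44 mm wide, 52 high) and a dark loupe (38 mm wide, 34 high), some 9 cm apart.
- light (a point): Shade cap with light grey glass on top: round upright cap, 36 mm diameter, 28 mm high, ribbed red sleeve, brass rim. This point: its centre, 14 mm above its underside; z up through the glass. 45 g. Starts standing, glass up, on the grey mat (top 3 mm above the table).
- medium (a point): Shade cap with dark grey glass on top: round upright cap, 36 mm diameter, 28 mm high, ribbed red sleeve, brass rim. This point: its centre, 14 mm above its underside; z up through the glass. 45 g. Starts standing, glass up, on the grey mat (top 3 mm above the table).
- darkest (a point): Shade cap with practically black glass on top: round upright cap, 36 mm diameter, 28 mm high, ribbed red sleeve, brass rim. This point: its centre, 14 mm above its underside; z up through the glass. 45 g. Starts standing, glass up, on the grey mat (top 3 mm above the table).
- well1_floor (a point): Well 1 of the row of 4 in the open green drawer, from the robot's left: fixed wooden cup, blue floor, 54 mm inside, 60 mm outside diameter. This point: centre of its floor, 10 mm above the table, where the cap stands; x to the back of the drawer, y left along the row. Rim 5 mm above the floor; wells 62 mm apart.
- well2_floor (a point): Well 2 of the row of 4 in the open green drawer, from the robot's left: fixed wooden cup, blue floor, 54 mm inside, 60 mm outside diameter. This point: centre of its floor, 10 mm above the table, where the cap stands; x to the back of the drawer, y left along the row. Rim 5 mm above the floor. Drawer's side walls end 48 mm above the table.
- well3_floor (a point): Well 3 of the row of 4 in the open green drawer, from the robot's left: fixed wooden cup, blue floor, 54 mm inside, 60 mm outside diameter. This point: centre of its floor, 10 mm above the table, where the cap stands; x to the back of the drawer, y left along the row. Rim 5 mm above the floor. Drawer's front panel, 105 mm before the row, ends 72 mm above the table.
- well4_floor (a point): Well 4 of the row of 4 in the open green drawer, from the robot's left: fixed wooden cup, blue floor, 54 mm inside, 60 mm outside diameter. This point: centre of its floor, 10 mm above the table, where the cap stands; x to the back of the drawer, y left along the row. Rim 5 mm above the floor. Cabinet, 78 mm high, begins 115 mm behind the row.
- chronometer: The silver pocket chronometer with a white dial, 50 mm diameter, 13 mm thick, lying loose in the drawer beyond one end of the row of wells; it marks the end for the palest cap. Origin: centre of its underside. z up.
- dish: The clear glass artificial-horizon dish, 66 mm diameter, 18 mm high, standing loose in the drawer beyond the other end of the row. Origin: centre of its underside. z up.

How it is judged:
By the outcome, as a careful person would: the job done as asked, in the order asked, and still so for the second after the job is handed in, with the robot touching nothing.
It also fails if it takes over 104 s, if anything falls off the work surface, if the arm or the gripper's body presses on something with over 40 N, if the wrist force passes 120 N, or if a joint passes its speed limit or range.

## Robot

A 6-joint arm with a two-finger parallel gripper is mounted at the origin on the work surface. World frame = base frame: x ahead of the robot, y to its left, z up, the work surface at z = 0. Lengths are in mm, angles in degrees, forces in N, time in s.
With the tool pointing down it reaches from about 350 to 850 mm from the base axis. Payload 8.1 kg.
Tool frame: the origin (TCP) lies on the centre line of the jaws, within the pads' length; the fingertips stand 19 mm ahead of it and the grasp point (between the pads) is the TCP; z points along the fingers, y is the line along which they close (so a half turn about z gives the same grasp; the last joint's range is limited). The gripper opens to 85 mm and grips with 20 to 120 N. Pads are 22 mm wide; open, the fingers measure 114 mm over their backs; the gripper's body (76 mm by 85 mm) begins 54 mm behind the grasp point. The pads swing forward as they close: fully open they stand 13 mm farther back than shut.
Start: joints at [-80.237, 7.471, 85.268, -0, 87.261, -4.893], TCP at [151.832, -580.476, 250.292] pointing down, gripper open.
Joint ranges: [-169.43, 169.43], [-51.17, 129.36], [1.28, 143.12], [-76.62, 256.62], [0, 156.53], [-152.29, 152.29]. Speed limits (degrees/s): [136.94, 136.94, 159.86, 180, 180, 180].

## Interface

Orientations are given as [roll, pitch, yaw] about the fixed x, y, z axes, in that order (R = Rz(yaw) Ry(pitch) Rx(roll)).
In Python, from bench import r gives the robot as it stands. The module is installed in compiled form; this text tells all that it offers.
- The arm moves only by the tool servo_tool, never from a script. Its arguments are lists of equal length, an entry for each row: "fingers": the finger opening in m, from 0 to 0.0854; "linear": the shift along the tool's x, y, z in m, a list of three; "rotation": the turn, a rotation vector about the tool's x, y, z in degrees, a list of three. A call has 1 to 10 rows; each row is the pose to reach, as a shift and turn from the pose commanded when the call began, along the tool's axes at that moment; what a row does not reach only later rows make up. A row lasts 1/10 s, in which the tool goes at most 50 mm and 8.59 degrees, less where a joint would pass 70% of its speed; a pose out of reach is approached as far as the arm can. A call with a gripper value outside its range is refused whole. The fingers move at their own pace and stop on an object; "force" is the grip in N (left out, the last holds). Time passes only in rows, so rows that repeat a pose let the fingers close. It gives the time, the measured TCP pose, the force, the opening and the grip force at its end, in the units of the state.
- r.sense(): the state, without advancing time (a new reading comes with each control period).
- r.snapshot(name): name is "scene" or "top" or "wrist"; returns a dict with "frame" (480x640x3 uint8, red, green, blue), "fx", "fy", "cx", "cy" (pixels), "camera_from_world" (4x4, takes a point from world to camera coordinates). Camera axes: x right, y up, looking along -z (the intrinsics and any distortion apply to the point x, -y, -z); pixel columns grow to the right and rows downward; lengths in mm; the calibration is good to about 2 mm. A picture is of the moment at which its call begins. There is no depth.
- r.hand_in(): hands the job in; it is judged then, once.
The state is a dict: "time": time; "joint_pos": joint angles; "qd": joint speeds; "joint_efforts": joint torques, N m; "tool_pos": TCP position; "tcp_rot": TCP orientation; "ft_force": force on the tool from outside, world axes, zero at the start; "wrist_torque": the same for the moment, N m; "finger_gap": finger opening in mm; "grip_force": force on a finger pad.
Only numpy, scipy, OpenCV 4.12 (cv2) and the standard library are available. Lean on these libraries where they do the work, as an engineer would, in place of code of your own. Each camera call takes 0.05 s, during which the arm holds its last target. There are 200 camera calls.

## Working session

There is one attempt and no reset: what is moved stays moved. The work goes in short steps, Python scripts to look and compute and a tool call to move; the robot and the scene stay as the last step left them, time stands still between calls to the robot, and variables do not carry over. Pictures are saved under pics/ and viewed, at most 14 in all, crops included, and the job is handed in when it is done.

Besides the shell and the picture viewer there is one more tool, called after "Emit:" in YAML: its name, and indented under it one key for each argument. servo_tool: Moves the arm, as the interface text tells. Its arguments: {"type":"object","properties":{"fingers":{"type":"array","items":{"type":"number"}},"linear":{"type":"array","items":{"type":"array","items":{"type":"number"}}},"rotation":{"type":"array","items":{"type":"array","items":{"type":"number"}}},"force":{"type":"number"}},"required":["fingers","linear","rotation"]}

```bash
mkdir -p pics
cat > h.py <<'E'
import numpy as np, cv2
from bench import r
from scipy.spatial.transform import Rotation as R
def snap(n,f=None):
    s=r.snapshot(n)
    if f: cv2.imwrite(f'pics/{f}.png',s['frame'][:,:,::-1])
    return s
def ray(s,u,v,z):
    T=np.array(s['camera_from_world']); Rm=T[:3,:3]; c=-Rm.T@T[:3,3]
    d=Rm.T@np.array([(u-s['cx'])/s['fx'],-(v-s['cy'])/s['fy'],-1])
    return c+d*(z-c[2])/d[2]
def pix(s,p):
    q=np.array(s['camera_from_world'])@np.append(p,1)
    return s['cx']+s['fx']*q[0]/-q[2], s['cy']+s['fy']*q[1]/q[2]
E
python3 - <<'E'
from h import *
for n in ('scene','top'):
    s=snap(n,n+'1'); T=np.array(s['camera_from_world']); print(n,s['fx'],s['cx'],s['cy'],-T[:3,:3].T@T[:3,3], {k for k in s})
t=r.sense(); print(t['tool_pos'],t['tcp_rot'],t['finger_gap'],t['time'])
E
```

```text
scene 460.65493844679753 317.38853613818424 235.73200823362848 [1148.79215527  441.95998271  605.42708119] {'fy', 'frame', 'camera_from_world', 'cy', 'fx', 'cx'}
top 551.4394472053016 309.1614997304764 232.0695886454579 [ 437.20061111    2.95053715 1386.16944138] {'fy', 'frame', 'camera_from_world', 'cy', 'fx', 'cx'}
[ 151.76692248 -579.99796595  249.31094271] [-1.79900681e+02 -1.05479277e-02  1.46550618e+01] 85.62347870374339 0.1
```

View pics/top1.png

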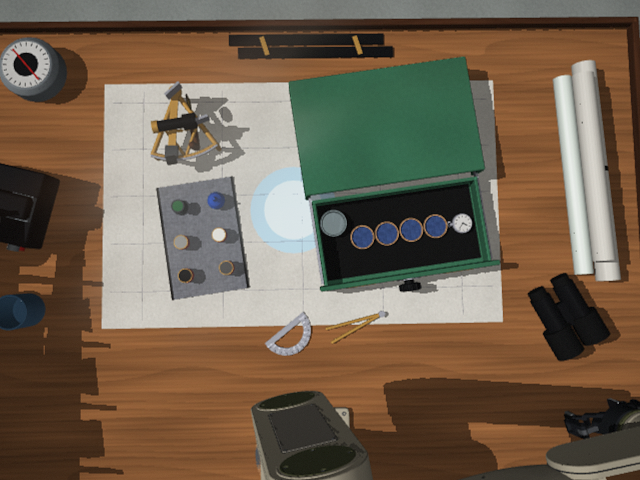

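View pics/scene1.png

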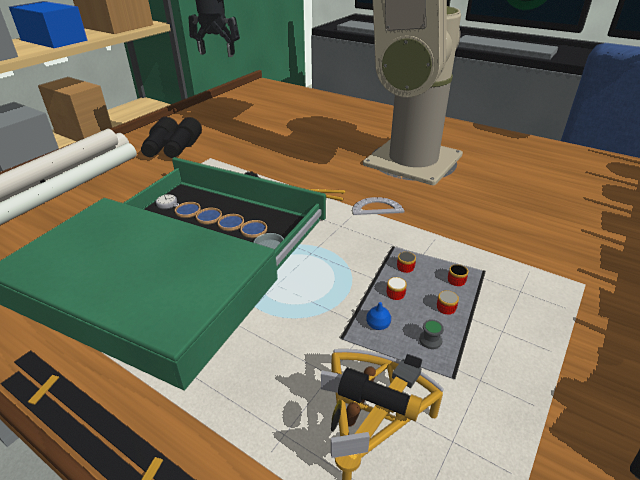

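The top view shows the mat with caps at about (180,242), (219,235), (186,275) and (227,268). The wells run from (362,237) to (436,226), with the dish at the left end (333,223) and the chronometer at the right (462,224). So the darkest cap goes in well 1 and the palest in well 4.

Run:
```python
from h import *
s=snap('top'); f=s['frame']
a=cv2.resize(f[190:300,150:250],None,fx=5,fy=5,interpolation=cv2.INTER_CUBIC)[:, :500]
sc=snap('scene')
cv2.imwrite('pics/caps.png',a[:,:,::-1])
hsv=cv2.cvtColor(f,cv2.COLOR_RGB2HSV)
def blobs(m,box,lo,hi):
    x0,y0,x1,y1=box; k=np.zeros_like(m); k[y0:y1,x0:x1]=m[y0:y1,x0:x1]
    n,l,st,c=cv2.connectedComponentsWithStats(k)
    return [(c[i],st[i]) for i in range(1,n) if lo<st[i][4]<hi]
blue=cv2.inRange(hsv,(105,80,60),(130,255,255))
for c,st in blobs(blue,(340,200,460,260),100,2000): print('well',c.round(1),st,ray(s,*c,10).round(1))
# scene view: red sleeves
h2=cv2.cvtColor(sc['frame'],cv2.COLOR_RGB2HSV)
red=cv2.inRange(h2,(0,150,60),(8,255,255))|cv2.inRange(h2,(172,150,60),(180,255,255))
for c,st in blobs(red,(350,230,500,340),30,2000): print('red',c.round(1),st)
# circles in top crop
g=cv2.resize(f[190:300,150:250],None,fx=8,fy=8,interpolation=cv2.INTER_CUBIC)
G=cv2.GaussianBlur(cv2.cvtColor(g,cv2.COLOR_RGB2GRAY),(9,9),2)
C=cv2.HoughCircles(G,cv2.HOUGH_GRADIENT,1,150,param1=80,param2=20,minRadius=42,maxRadius=80)
for x,y,q in C[0]:
    u,v=(x+.5)/8-.5+150,(y+.5)/8-.5+190
    print('circ',round(u,1),round(v,1),q/8,ray(s,u,v,31).round(1),f[int(v+.5),int(u+.5)])
d=cv2.resize(f[170:300,310:480],None,fx=4,fy=4,interpolation=cv2.INTER_CUBIC)
b=cv2.resize(sc['frame'][240:350,340:500],None,fx=4,fy=4,interpolation=cv2.INTER_CUBIC)
cv2.imwrite('pics/caps2.png',b[:,:,::-1])
```

```text
well [435.  225.7] [426 216  19  20 309] [ 552.6 -335.2   10. ]
well [410.7 229.4] [401 220  20  20 313] [ 544.2 -273.8   10. ]
well [386.4 233.2] [377 223  20  21 314] [ 535.5 -212.5   10. ]
well [361.9 236.7] [352 227  20  20 317] [ 527.6 -150.7   10. ]
red [405.  266.6] [397 260  19  13 140]
red [456.2 280. ] [448 272  20  14 153]
red [395.2 293.9] [387 286  19  14 146]
red [445.8 307.8] [437 299  21  15 167]
circ 218.6 234.5 6.425 [536.8 204.2  31. ] [222 221 215]
circ 184.4 274.5 5.375 [440. 288.  31.] [46 47 45]
```

View pics/caps.png

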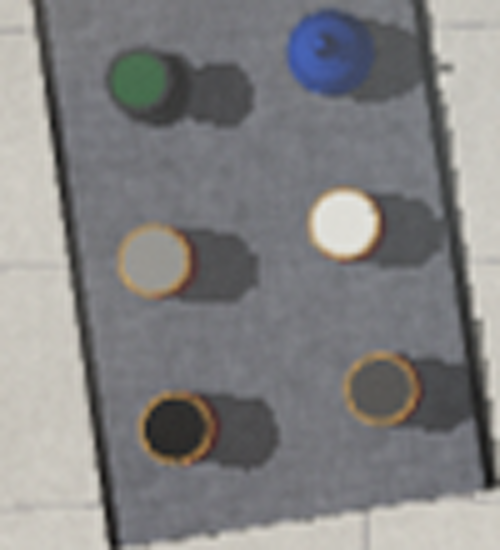

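View pics/caps2.png

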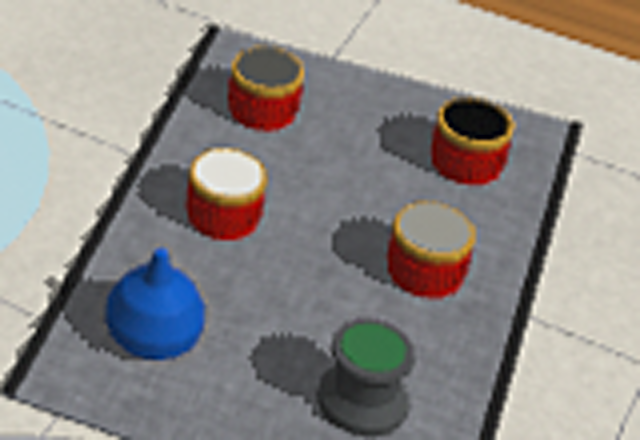

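The caps are clear in both views. In the crop, palest (white) is at (344,223), light at (155,261), medium at (382,389) and darkest at (177,428). The green-topped loupe and the blue blower are the extras. I'll measure the rims precisely and cross-check them in the scene view.

Run:
```python
from h import *
s=snap('top'); sc=snap('scene')
def brass(im,k,seed,w,z,s):
    u,v=seed; x0,y0=int(u)-w,int(v)-w
    g=cv2.resize(im[y0:y0+2*w,x0:x0+2*w],None,fx=k,fy=k,interpolation=cv2.INTER_CUBIC)
    h=cv2.cvtColor(g,cv2.COLOR_RGB2HSV); m=cv2.inRange(h,(10,70,70),(28,255,255))
    c=max(cv2.findContours(m,cv2.RETR_EXTERNAL,cv2.CHAIN_APPROX_NONE)[0],key=len)
    e=cv2.fitEllipse(cv2.convexHull(c)); p=[(e[0][0]+.5)/k-.5+x0,(e[0][1]+.5)/k-.5+y0]
    return ray(s,*p,z).round(1),np.round(p,1),np.round(np.array(e[1])/k,1)
top=dict(palest=(219,235),light=(181,242),medium=(226,268),darkest=(185,275))
scn=dict(palest=(397,284),light=(448,298),medium=(407,258),darkest=(459,269))
for n in top:
    print(n,'top',*brass(s['frame'],8,top[n],12,31,s),'scene',*brass(sc['frame'],8,scn[n],13,31,sc))
h=cv2.cvtColor(sc['frame'],cv2.COLOR_RGB2HSV); b=cv2.inRange(h,(105,70,60),(130,255,255)); b[:190]=0;b[245:]=0;b[:,:165]=0;b[:,275:]=0
n,l,st,c=cv2.connectedComponentsWithStats(b)
for i in range(1,n):
    if st[i][4]>50: print('well scene',ray(sc,*c[i],10).round(1),st[i])
```

```text
palest top [536.1 202.8  31. ] [219.2 234.8] [13.1 14.7] scene [541.2 207.7  31. ] [396.6 283.7] [15.  20.2]
light top [520.2 297.4  31. ] [180.6 241.8] [14.6 15.1] scene [524.6 300.6  31. ] [448.1 297.6] [15.6 21.4]
medium top [455.8 186.6  31. ] [225.9 267.4] [14.9 15.2] scene [460.2 190.4  31. ] [406.5 257.4] [13.3 18.8]
darkest top [438.4 286.9  31. ] [184.8 275.2] [15.1 15.3] scene [442.8 290.1  31. ] [458.4 270.5] [13.6 20.1]
well scene [ 550.2 -336.6   10. ] [177 204  21  10 159]
well scene [ 542.1 -274.8   10. ] [198 210  22  11 175]
well scene [ 533.7 -213.4   10. ] [220 216  22  11 186]
well scene [ 525.6 -151.7   10. ] [242 223  23  11 197]
```

Emit:
servo_tool:
  fingers: [0.0854, 0.0854, 0.0854, 0.0854, 0.0854, 0.0854, 0.0854, 0.0854, 0.0854, 0.0854]
  linear:
    - [0.04, -0.025, 0]
    - [0.08, -0.05, 0]
    - [0.12, -0.075, 0]
    - [0.16, -0.1, 0]
    - [0.2, -0.125, 0]
    - [0.24, -0.15, 0]
    - [0.28, -0.175, 0]
    - [0.32, -0.195, 0]
    - [0.36, -0.21, 0]
    - [0.4, -0.22, 0]
  rotation:
    - [0, 0, -7.5]
    - [0, 0, -15]
    - [0, 0, -22.5]
    - [0, 0, -30]
    - [0, 0, -37.5]
    - [0, 0, -45]
    - [0, 0, -52.5]
    - [0, 0, -60]
    - [0, 0, -67.5]
    - [0, 0, -75.35]

```text
time: 1.3
tool_pos: [484.4, -264.7, 250.6]
tcp_rot: [180.0, 0.0, 90.4]
ft_force: [0.7, -0.7, 0.1]
finger_gap: 85.5
grip_force: 0.0
```

Emit:
servo_tool:
  fingers: [0.0854, 0.0854, 0.0854, 0.0854, 0.0854, 0.0854, 0.0854, 0.0854, 0.0854, 0.0854]
  linear:
    - [0.047, 0.0054, 0.012]
    - [0.094, 0.0108, 0.024]
    - [0.141, 0.0161, 0.036]
    - [0.188, 0.0215, 0.048]
    - [0.235, 0.027, 0.06]
    - [0.282, 0.032, 0.072]
    - [0.33, 0.038, 0.084]
    - [0.38, 0.043, 0.096]
    - [0.43, 0.048, 0.108]
    - [0.4704, 0.0538, 0.1203]
  rotation:
    - [0, 0, 0]
    - [0, 0, 0]
    - [0, 0, 0]
    - [0, 0, 0]
    - [0, 0, 0]
    - [0, 0, 0]
    - [0, 0, 0]
    - [0, 0, 0]
    - [0, 0, 0]
    - [0, 0, 0]

```text
time: 2.3
tool_pos: [536.8, 206.5, 129.9]
tcp_rot: [180.0, -0.0, 90.0]
ft_force: [1.0, -0.5, 0.3]
finger_gap: 85.2
grip_force: 0.0
```

Emit:
servo_tool:
  fingers: [0.0854, 0.0854, 0.0854, 0.0854]
  linear:
    - [0, 0, 0.02]
    - [0, 0, 0.03]
    - [0, 0, 0.03]
    - [0, 0, 0.03]
  rotation:
    - [0, 0, 0]
    - [0, 0, 0]
    - [0, 0, 0]
    - [0, 0, 0]

```text
time: 2.7
tool_pos: [537.0, 203.1, 100.3]
tcp_rot: [-180.0, 0.0, 89.9]
ft_force: [0.4, -0.6, -0.0]
finger_gap: 85.5
grip_force: 0.0
```

Run:
```python
from h import *
s=snap('wrist','w1'); t=r.sense(); print(t['tool_pos'],t['tcp_rot'],pix(s,[537,204,31]),pix(s,t['tool_pos']-np.array([0,0,70])))
```

```text
[537.57257257 203.09867354 100.98270331] [ 1.79936420e+02 -1.12197274e-02  8.99196470e+01] (np.float64(323.9908858000704), np.float64(255.78966351440948)) (np.float64(324.9716276704462), np.float64(257.24034666497965))
```

View pics/w1.png

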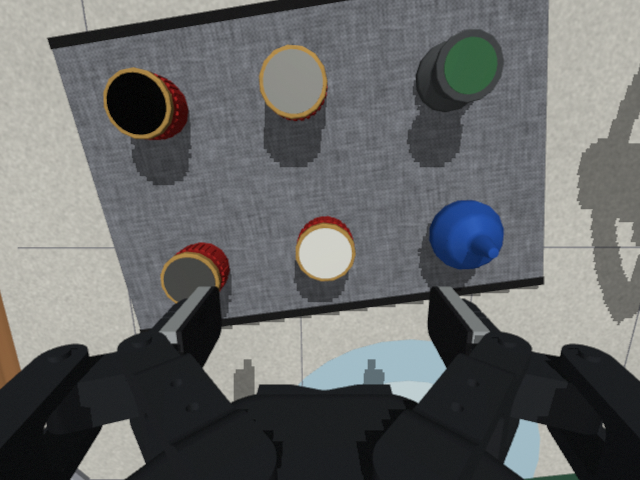

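The wrist view shows the palest cap centred between the fingers at (325,252), where it was predicted. I'll descend with the fingers narrowed to 60 mm to stay clear of the neighbours.

Emit:
servo_tool:
  fingers: [0.06, 0.06, 0.06, 0.06, 0.06, 0.06]
  linear:
    - [0, 0, 0.005]
    - [0, 0, 0.02]
    - [0, 0, 0.04]
    - [0, 0, 0.055]
    - [0, 0, 0.067]
    - [0, 0, 0.071]
  rotation:
    - [0, 0, 0]
    - [0, 0, 0]
    - [0, 0, 0]
    - [0, 0, 0]
    - [0, 0, 0]
    - [0, 0, 0]

```text
time: 3.35
tool_pos: [535.6, 203.5, 26.8]
tcp_rot: [-179.8, 0.0, 90.0]
ft_force: [-0.4, -0.5, -0.5]
finger_gap: 59.9
grip_force: 0.0
```

Emit:
servo_tool:
  fingers: [0.045, 0.03, 0.03, 0.03, 0.03, 0.03]
  linear:
    - [0, 0, 0]
    - [0, 0, 0]
    - [0, 0, 0]
    - [0, 0, 0]
    - [0, 0, 0]
    - [0, 0, 0]
  rotation:
    - [0, 0, 0]
    - [0, 0, 0]
    - [0, 0, 0]
    - [0, 0, 0]
    - [0, 0, 0]
    - [0, 0, 0]
  force: 30

```text
time: 3.95
tool_pos: [537.2, 204.1, 29.5]
tcp_rot: [180.0, -0.0, 90.0]
ft_force: [0.1, -0.0, 3.0]
finger_gap: 35.0
grip_force: 30.1
```

Emit:
servo_tool:
  fingers: [0.03, 0.03, 0.03, 0.03, 0.03, 0.03]
  linear:
    - [0, 0, -0.005]
    - [0, 0, -0.02]
    - [0, 0, -0.045]
    - [0, 0, -0.075]
    - [0, 0, -0.095]
    - [0, 0, -0.101]
  rotation:
    - [0, 0, 0]
    - [0, 0, 0]
    - [0, 0, 0]
    - [0, 0, 0]
    - [0, 0, 0]
    - [0, 0, 0]

```text
time: 4.55
tool_pos: [539.0, 204.6, 134.5]
tcp_rot: [179.7, -0.1, 90.0]
ft_force: [0.5, 0.8, 0.1]
finger_gap: 35.0
grip_force: 30.0
```

Run:
```python
from h import *
s=snap('wrist','w2'); sc=snap('scene'); print(pix(sc,r.sense()['tool_pos']))
u,v=map(int,pix(sc,r.sense()['tool_pos'])); 
c=cv2.resize(sc['frame'][max(0,v-70):v+70,u-90:u+90],None,fx=3,fy=3)
w=cv2.resize(s['frame'],(560,420)); c=cv2.resize(c,(540,420))[:, 140:380]
cv2.imwrite('pics/c2.png',np.hstack([w,c])[:,:,::-1])
```

```text
(np.float64(400.9955635377777), np.float64(238.29781076112627))
```

View pics/c2.png

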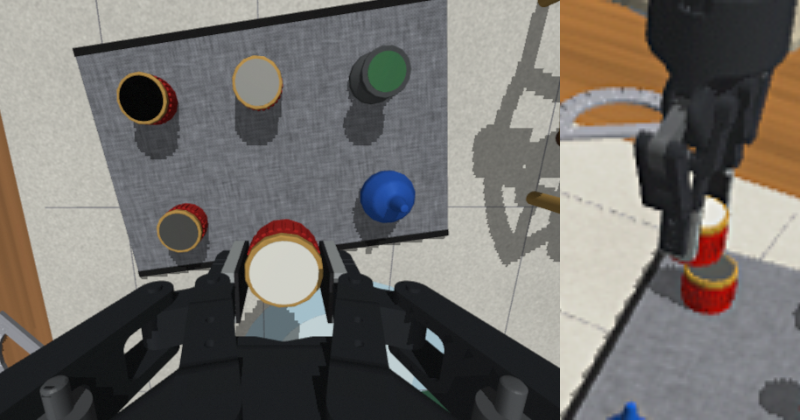

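The palest cap is held level between the pads. Next I'll carry it to well 4.

Emit:
servo_tool:
  fingers: [0.03, 0.03, 0.03, 0.03, 0.03, 0.03, 0.03, 0.03, 0.03, 0.03]
  linear:
    - [-0.015, 0, 0]
    - [-0.04, 0.001, 0]
    - [-0.08, 0.002, 0]
    - [-0.12, 0.003, 0]
    - [-0.16, 0.004, 0]
    - [-0.2, 0.005, 0]
    - [-0.24, 0.006, 0]
    - [-0.28, 0.007, 0]
    - [-0.32, 0.008, 0]
    - [-0.36, 0.0095, 0]
  rotation:
    - [0, 0, 0]
    - [0, 0, 0]
    - [0, 0, 0]
    - [0, 0, 0]
    - [0, 0, 0]
    - [0, 0, 0]
    - [0, 0, 0]
    - [0, 0, 0]
    - [0, 0, 0]
    - [0, 0, 0]

```text
time: 5.65
tool_pos: [544.6, -158.0, 128.1]
tcp_rot: [-179.8, -0.1, 90.0]
ft_force: [1.3, -0.3, 0.2]
finger_gap: 35.0
grip_force: 30.0
```

Emit:
servo_tool:
  fingers: [0.03, 0.03, 0.03, 0.03, 0.03, 0.03, 0.03, 0.03, 0.03, 0.03]
  linear:
    - [-0.04, 0.001, 0]
    - [-0.08, 0.002, 0]
    - [-0.12, 0.003, 0]
    - [-0.15, 0.004, 0]
    - [-0.17, 0.005, 0]
    - [-0.18, 0.005, 0]
    - [-0.18, 0.005, 0.02]
    - [-0.18, 0.005, 0.04]
    - [-0.18, 0.005, 0.06]
    - [-0.18, 0.005, 0.07]
  rotation:
    - [0, 0, 0]
    - [0, 0, 0]
    - [0, 0, 0]
    - [0, 0, 0]
    - [0, 0, 0]
    - [0, 0, 0]
    - [0, 0, 0]
    - [0, 0, 0]
    - [0, 0, 0]
    - [0, 0, 0]

```text
time: 6.65
tool_pos: [549.4, -334.4, 56.5]
tcp_rot: [-179.8, -0.2, 90.0]
ft_force: [-0.4, 0.9, -1.2]
finger_gap: 34.6
grip_force: 30.0
```

Run:
```python
from h import *
s=snap('wrist','w3'); t=r.sense(); print(t['tool_pos'],t['time'],pix(s,[551.5,-336,10]),pix(s,[551.5,-336,41]))
```

```text
[ 549.01215297 -334.13266537   55.49318895] 6.7 (np.float64(328.43927368562964), np.float64(274.5413834060177)) (np.float64(329.020222023288), np.float64(300.6121449675224))
```

View pics/w3.png

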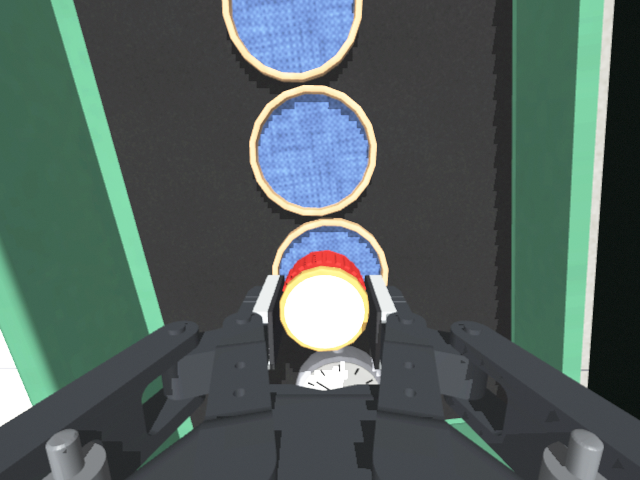

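The wrist view shows the cap over well 4, whose rim is centred near (331,273). The cap top is at (323,308), about 2 mm off, which is inside the slack. I'll lower it gently.

Emit:
servo_tool:
  fingers: [0.03, 0.03, 0.03, 0.03, 0.03, 0.03, 0.03, 0.03, 0.03, 0.03]
  linear:
    - [0, 0, 0.003]
    - [0, 0.001, 0.008]
    - [0, 0.001, 0.013]
    - [0, 0.001, 0.017]
    - [0, 0.001, 0.019]
    - [0, 0.001, 0.02]
    - [0, 0.001, 0.021]
    - [0, 0.001, 0.022]
    - [0, 0.001, 0.022]
    - [0, 0.001, 0.022]
  rotation:
    - [0, 0, 0]
    - [0, 0, 0]
    - [0, 0, 0]
    - [0, 0, 0]
    - [0, 0, 0]
    - [0, 0, 0]
    - [0, 0, 0]
    - [0, 0, 0]
    - [0, 0, 0]
    - [0, 0, 0]

```text
time: 7.7
tool_pos: [552.5, -336.1, 38.1]
tcp_rot: [180.0, 0.0, 90.0]
ft_force: [-0.4, 0.1, 0.1]
finger_gap: 35.0
grip_force: 30.0
```

Emit:
servo_tool:
  fingers: [0.03, 0.03, 0.03, 0.03, 0.03]
  linear:
    - [0, 0, 0.0005]
    - [0, 0, 0.001]
    - [0, 0, 0.0015]
    - [0, 0, 0.0015]
    - [0, 0, 0.0015]
  rotation:
    - [0, 0, 0]
    - [0, 0, 0]
    - [0, 0, 0]
    - [0, 0, 0]
    - [0, 0, 0]

```text
time: 8.2
tool_pos: [552.5, -336.1, 36.5]
tcp_rot: [180.0, 0.0, 90.0]
ft_force: [1.0, -0.4, -0.0]
finger_gap: 35.1
grip_force: 30.1
```

Emit:
servo_tool:
  fingers: [0.03, 0.03, 0.03, 0.03]
  linear:
    - [0, 0, 0.0003]
    - [0, 0, 0.0005]
    - [0, 0, 0.0008]
    - [0, 0, 0.0008]
  rotation:
    - [0, 0, 0]
    - [0, 0, 0]
    - [0, 0, 0]
    - [0, 0, 0]

```text
time: 8.6
tool_pos: [552.5, -336.1, 36.4]
tcp_rot: [-180.0, 0.0, 90.0]
ft_force: [-4.1, 2.5, 7.0]
finger_gap: 34.8
grip_force: 30.6
```

That's contact (7 N). I'll open gradually, then rise.

Emit:
servo_tool:
  fingers: [0.038, 0.042, 0.05, 0.06, 0.06, 0.06, 0.06, 0.06, 0.06, 0.06]
  linear:
    - [0, 0, 0]
    - [0, 0, 0]
    - [0, 0, 0]
    - [0, 0, 0]
    - [0, 0, -0.003]
    - [0, 0, -0.012]
    - [0, 0, -0.03]
    - [0, 0, -0.05]
    - [0, 0, -0.075]
    - [0, 0, -0.0943]
  rotation:
    - [0, 0, 0]
    - [0, 0, 0]
    - [0, 0, 0]
    - [0, 0, 0]
    - [0, 0, 0]
    - [0, 0, 0]
    - [0, 0, 0]
    - [0, 0, 0]
    - [0, 0, 0]
    - [0, 0, 0]

```text
time: 9.6
tool_pos: [553.3, -336.6, 133.8]
tcp_rot: [179.9, 0.1, 90.0]
ft_force: [0.1, -1.1, -0.3]
finger_gap: 60.0
grip_force: 0.0
```

Run:
```python
from h import *
s=snap('wrist','w4'); t=r.sense(); print(t['tool_pos'],t['time'])
cv2.imwrite('pics/w4.png',cv2.resize(s['frame'],(400,300))[:,:,::-1])
```

```text
[ 554.89658558 -337.70129079  137.74782301] 9.65
```

View pics/w4.png

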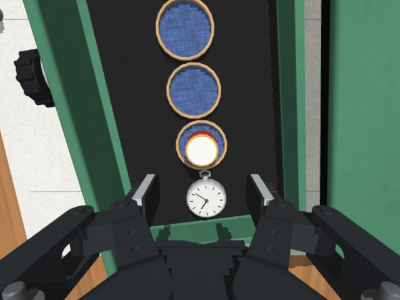

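The palest cap is standing in well 4 (200,150 in the half-size view), and the chronometer is undisturbed. Next is light.

Emit:
servo_tool:
  fingers: [0.06, 0.06, 0.06, 0.06, 0.06, 0.06, 0.06, 0.06, 0.06, 0.06]
  linear:
    - [0.02, -0.001, 0]
    - [0.06, -0.003, 0]
    - [0.105, -0.005, 0]
    - [0.15, -0.007, 0]
    - [0.195, -0.01, 0]
    - [0.24, -0.012, 0]
    - [0.285, -0.014, 0]
    - [0.33, -0.016, 0]
    - [0.375, -0.018, 0]
    - [0.42, -0.02, 0]
  rotation:
    - [0, 0, 0]
    - [0, 0, 0]
    - [0, 0, 0]
    - [0, 0, 0]
    - [0, 0, 0]
    - [0, 0, 0]
    - [0, 0, 0]
    - [0, 0, 0]
    - [0, 0, 0]
    - [0, 0, 0]

```text
time: 10.65
tool_pos: [532.7, 85.8, 131.6]
tcp_rot: [179.9, -0.0, 90.0]
ft_force: [0.6, -0.3, 0.6]
finger_gap: 60.1
grip_force: 0.0
```

Emit:
servo_tool:
  fingers: [0.06, 0.06, 0.06, 0.06, 0.06, 0.06, 0.06, 0.06, 0.06, 0.06]
  linear:
    - [0.045, -0.002, 0]
    - [0.09, -0.004, 0]
    - [0.135, -0.006, 0]
    - [0.175, -0.008, 0]
    - [0.2, -0.01, 0]
    - [0.214, -0.011, 0]
    - [0.214, -0.011, 0.02]
    - [0.214, -0.011, 0.05]
    - [0.214, -0.011, 0.07]
    - [0.214, -0.011, 0.07]
  rotation:
    - [0, 0, 0]
    - [0, 0, 0]
    - [0, 0, 0]
    - [0, 0, 0]
    - [0, 0, 0]
    - [0, 0, 0]
    - [0, 0, 0]
    - [0, 0, 0]
    - [0, 0, 0]
    - [0, 0, 0]

```text
time: 11.65
tool_pos: [519.3, 296.2, 56.9]
tcp_rot: [-179.7, 0.2, 90.0]
ft_force: [-0.2, -0.5, -0.8]
finger_gap: 60.1
grip_force: 0.0
```

Run:
```python
from h import *
s=snap('wrist'); t=r.sense(); print(t['tool_pos'],t['time'],pix(s,[521.5,298,31]))
cv2.imwrite('pics/w5.png',cv2.resize(s['frame'],(400,300))[:,:,::-1])
```

```text
[520.51416368 296.84088099  59.04249103] 11.7 (np.float64(329.13331280440656), np.float64(283.6872396131208))
```

View pics/w5.png

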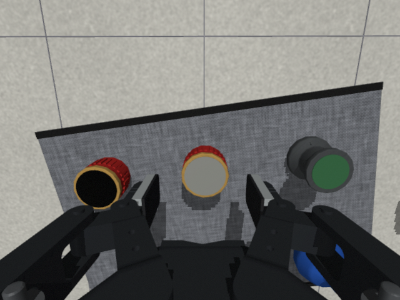

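The light cap is between the fingers at about (328,278) full-size, about 2 mm further in +y than predicted. I'll shift to match, then grasp it.

Emit:
servo_tool:
  fingers: [0.06, 0.06, 0.06, 0.06, 0.045, 0.03, 0.03, 0.03, 0.03, 0.03]
  linear:
    - [0.0015, 0, 0.012]
    - [0.0015, 0, 0.024]
    - [0.0015, 0, 0.031]
    - [0.0015, 0, 0.031]
    - [0.0015, 0, 0.031]
    - [0.0015, 0, 0.031]
    - [0.0015, 0, 0.031]
    - [0.0015, 0, 0.031]
    - [0.0015, 0, 0.031]
    - [0.0015, 0, 0.031]
  rotation:
    - [0, 0, 0]
    - [0, 0, 0]
    - [0, 0, 0]
    - [0, 0, 0]
    - [0, 0, 0]
    - [0, 0, 0]
    - [0, 0, 0]
    - [0, 0, 0]
    - [0, 0, 0]
    - [0, 0, 0]

```text
time: 12.7
tool_pos: [521.8, 299.7, 29.6]
tcp_rot: [179.9, -0.0, 90.0]
ft_force: [-0.7, 0.2, 3.9]
finger_gap: 35.0
grip_force: 30.3
```

Emit:
servo_tool:
  fingers: [0.03, 0.03, 0.03, 0.03, 0.03, 0.03]
  linear:
    - [0, 0, -0.005]
    - [0, 0, -0.02]
    - [0, 0, -0.045]
    - [0, 0, -0.075]
    - [0, 0, -0.095]
    - [0, 0, -0.101]
  rotation:
    - [0, 0, 0]
    - [0, 0, 0]
    - [0, 0, 0]
    - [0, 0, 0]
    - [0, 0, 0]
    - [0, 0, 0]

```text
time: 13.3
tool_pos: [523.2, 300.3, 134.3]
tcp_rot: [179.7, -0.1, 90.0]
ft_force: [1.3, 0.7, -0.7]
finger_gap: 34.8
grip_force: 30.1
```

Emit:
servo_tool:
  fingers: [0.03, 0.03, 0.03, 0.03, 0.03, 0.03, 0.03, 0.03, 0.03, 0.03]
  linear:
    - [-0.015, 0, 0]
    - [-0.045, 0.002, 0]
    - [-0.087, 0.003, 0]
    - [-0.13, 0.005, 0]
    - [-0.172, 0.0065, 0]
    - [-0.215, 0.008, 0]
    - [-0.257, 0.0095, 0]
    - [-0.3, 0.011, 0]
    - [-0.342, 0.0125, 0]
    - [-0.384, 0.014, 0]
  rotation:
    - [0, 0, 0]
    - [0, 0, 0]
    - [0, 0, 0]
    - [0, 0, 0]
    - [0, 0, 0]
    - [0, 0, 0]
    - [0, 0, 0]
    - [0, 0, 0]
    - [0, 0, 0]
    - [0, 0, 0]

```text
time: 14.3
tool_pos: [533.5, -86.7, 128.3]
tcp_rot: [-179.8, -0.0, 90.0]
ft_force: [0.2, 0.5, -0.8]
finger_gap: 34.7
grip_force: 30.1
```

Emit:
servo_tool:
  fingers: [0.03, 0.03, 0.03, 0.03, 0.03, 0.03, 0.03, 0.03, 0.03, 0.03]
  linear:
    - [-0.042, 0.0015, 0]
    - [-0.084, 0.003, 0]
    - [-0.126, 0.0045, 0]
    - [-0.16, 0.006, 0]
    - [-0.18, 0.007, 0]
    - [-0.19, 0.0075, 0]
    - [-0.19, 0.0075, 0.02]
    - [-0.19, 0.0075, 0.045]
    - [-0.19, 0.0075, 0.065]
    - [-0.19, 0.0075, 0.07]
  rotation:
    - [0, 0, 0]
    - [0, 0, 0]
    - [0, 0, 0]
    - [0, 0, 0]
    - [0, 0, 0]
    - [0, 0, 0]
    - [0, 0, 0]
    - [0, 0, 0]
    - [0, 0, 0]
    - [0, 0, 0]

```text
time: 15.3
tool_pos: [540.8, -272.0, 56.4]
tcp_rot: [-179.7, -0.2, 90.1]
ft_force: [-1.5, -0.1, -1.4]
finger_gap: 35.1
grip_force: 30.1
```

Emit:
servo_tool:
  fingers: [0.03, 0.03, 0.03, 0.03, 0.03, 0.03, 0.03, 0.03, 0.03, 0.03]
  linear:
    - [0, 0, 0.003]
    - [0, 0, 0.008]
    - [0, 0, 0.013]
    - [0, 0, 0.017]
    - [0, 0, 0.019]
    - [0, 0, 0.02]
    - [0, 0, 0.021]
    - [0, 0, 0.022]
    - [0, 0, 0.0225]
    - [0, 0, 0.0225]
  rotation:
    - [0, 0, 0]
    - [0, 0, 0]
    - [0, 0, 0]
    - [0, 0, 0]
    - [0, 0, 0]
    - [0, 0, 0]
    - [0, 0, 0]
    - [0, 0, 0]
    - [0, 0, 0]
    - [0, 0, 0]

```text
time: 16.3
tool_pos: [542.9, -274.5, 37.4]
tcp_rot: [-180.0, -0.0, 90.0]
ft_force: [0.4, 0.2, 0.1]
finger_gap: 35.0
grip_force: 30.1
```

Emit:
servo_tool:
  fingers: [0.03, 0.03, 0.03, 0.03, 0.03]
  linear:
    - [0, 0, 0.0005]
    - [0, 0, 0.001]
    - [0, 0, 0.0015]
    - [0, 0, 0.0018]
    - [0, 0, 0.0018]
  rotation:
    - [0, 0, 0]
    - [0, 0, 0]
    - [0, 0, 0]
    - [0, 0, 0]
    - [0, 0, 0]

```text
time: 16.8
tool_pos: [543.0, -274.6, 36.6]
tcp_rot: [180.0, 0.0, 90.0]
ft_force: [-3.9, 1.4, 6.8]
finger_gap: 34.8
grip_force: 30.8
```

Contact at the same height. I'll release and rise, then go to medium at (457,187.5).

Emit:
servo_tool:
  fingers: [0.038, 0.042, 0.05, 0.06, 0.06, 0.06, 0.06, 0.06, 0.06, 0.06]
  linear:
    - [0, 0, 0]
    - [0, 0, 0]
    - [0, 0, 0]
    - [0, 0, 0]
    - [0, 0, -0.003]
    - [0, 0, -0.012]
    - [0, 0, -0.03]
    - [0, 0, -0.05]
    - [0, 0, -0.075]
    - [0, 0, -0.0943]
  rotation:
    - [0, 0, 0]
    - [0, 0, 0]
    - [0, 0, 0]
    - [0, 0, 0]
    - [0, 0, 0]
    - [0, 0, 0]
    - [0, 0, 0]
    - [0, 0, 0]
    - [0, 0, 0]
    - [0, 0, 0]

```text
time: 17.8
tool_pos: [543.5, -274.8, 132.5]
tcp_rot: [179.9, 0.1, 90.0]
ft_force: [-0.3, 0.3, 0.7]
finger_gap: 60.1
grip_force: 0.0
```

Emit:
servo_tool:
  fingers: [0.06, 0.06, 0.06, 0.06, 0.06, 0.06, 0.06, 0.06, 0.06, 0.06]
  linear:
    - [0.02, -0.004, 0]
    - [0.06, -0.012, 0]
    - [0.1, -0.02, 0]
    - [0.14, -0.028, 0]
    - [0.18, -0.036, 0]
    - [0.22, -0.044, 0]
    - [0.26, -0.052, 0]
    - [0.3, -0.06, 0]
    - [0.34, -0.067, 0]
    - [0.38, -0.073, 0]
  rotation:
    - [0, 0, 0]
    - [0, 0, 0]
    - [0, 0, 0]
    - [0, 0, 0]
    - [0, 0, 0]
    - [0, 0, 0]
    - [0, 0, 0]
    - [0, 0, 0]
    - [0, 0, 0]
    - [0, 0, 0]

```text
time: 18.8
tool_pos: [469.7, 107.0, 131.1]
tcp_rot: [179.9, -0.0, 90.0]
ft_force: [1.4, -0.9, 1.0]
finger_gap: 60.2
grip_force: 0.0
```

Emit:
servo_tool:
  fingers: [0.06, 0.06, 0.06, 0.06, 0.06, 0.06, 0.06, 0.06]
  linear:
    - [0.035, -0.005, 0]
    - [0.06, -0.01, 0]
    - [0.075, -0.012, 0]
    - [0.082, -0.013, 0]
    - [0.082, -0.013, 0.02]
    - [0.082, -0.013, 0.05]
    - [0.082, -0.013, 0.07]
    - [0.082, -0.013, 0.07]
  rotation:
    - [0, 0, 0]
    - [0, 0, 0]
    - [0, 0, 0]
    - [0, 0, 0]
    - [0, 0, 0]
    - [0, 0, 0]
    - [0, 0, 0]
    - [0, 0, 0]

```text
time: 19.6
tool_pos: [454.6, 186.2, 57.3]
tcp_rot: [-179.7, 0.1, 90.0]
ft_force: [-0.4, -0.2, -0.3]
finger_gap: 60.2
grip_force: 0.0
```

Run:
```python
from h import *
s=snap('wrist'); t=r.sense(); print(t['tool_pos'],t['time'],pix(s,[457,187.5,31]))
cv2.imwrite('pics/w6.png',cv2.resize(s['frame'],(400,300))[:,:,::-1])
```

```text
[455.91413491 186.65002515  59.16119455] 19.65 (np.float64(329.3719671519036), np.float64(284.4913661135146))
```

View pics/w6.png

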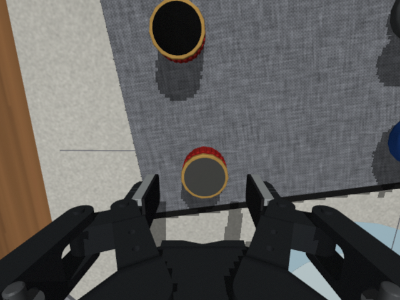

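The medium cap is centred at about (327,282), as predicted. I'll grasp it and carry it to well 2 at (534.6,-213).

Emit:
servo_tool:
  fingers: [0.06, 0.06, 0.06, 0.06, 0.045, 0.03, 0.03, 0.03, 0.03, 0.03]
  linear:
    - [0.001, 0, 0.012]
    - [0.001, 0, 0.024]
    - [0.001, 0, 0.031]
    - [0.001, 0, 0.031]
    - [0.001, 0, 0.031]
    - [0.001, 0, 0.031]
    - [0.001, 0, 0.031]
    - [0.001, 0, 0.031]
    - [0.001, 0, 0.031]
    - [0.001, 0, 0.031]
  rotation:
    - [0, 0, 0]
    - [0, 0, 0]
    - [0, 0, 0]
    - [0, 0, 0]
    - [0, 0, 0]
    - [0, 0, 0]
    - [0, 0, 0]
    - [0, 0, 0]
    - [0, 0, 0]
    - [0, 0, 0]

```text
time: 20.65
tool_pos: [457.4, 188.6, 29.5]
tcp_rot: [179.9, -0.0, 90.0]
ft_force: [0.0, 0.1, 4.8]
finger_gap: 34.8
grip_force: 30.2
```

Emit:
servo_tool:
  fingers: [0.03, 0.03, 0.03, 0.03, 0.03, 0.03]
  linear:
    - [0, 0, -0.005]
    - [0, 0, -0.02]
    - [0, 0, -0.045]
    - [0, 0, -0.075]
    - [0, 0, -0.095]
    - [0, 0, -0.101]
  rotation:
    - [0, 0, 0]
    - [0, 0, 0]
    - [0, 0, 0]
    - [0, 0, 0]
    - [0, 0, 0]
    - [0, 0, 0]

```text
time: 21.25
tool_pos: [458.3, 188.9, 132.7]
tcp_rot: [179.8, -0.1, 90.0]
ft_force: [-0.9, -0.6, -0.7]
finger_gap: 34.9
grip_force: 30.0
```

Emit:
servo_tool:
  fingers: [0.03, 0.03, 0.03, 0.03, 0.03, 0.03, 0.03, 0.03, 0.03, 0.03]
  linear:
    - [-0.015, 0.003, 0]
    - [-0.045, 0.009, 0]
    - [-0.08, 0.016, 0]
    - [-0.12, 0.024, 0]
    - [-0.16, 0.032, 0]
    - [-0.2, 0.04, 0]
    - [-0.24, 0.047, 0]
    - [-0.28, 0.055, 0]
    - [-0.31, 0.061, 0]
    - [-0.34, 0.067, 0]
  rotation:
    - [0, 0, 0]
    - [0, 0, 0]
    - [0, 0, 0]
    - [0, 0, 0]
    - [0, 0, 0]
    - [0, 0, 0]
    - [0, 0, 0]
    - [0, 0, 0]
    - [0, 0, 0]
    - [0, 0, 0]

```text
time: 22.25
tool_pos: [523.1, -152.9, 128.6]
tcp_rot: [-179.9, -0.0, 90.0]
ft_force: [0.8, 0.1, -0.4]
finger_gap: 34.9
grip_force: 30.0
```

Emit:
servo_tool:
  fingers: [0.03, 0.03, 0.03, 0.03, 0.03, 0.03, 0.03, 0.03, 0.03, 0.03]
  linear:
    - [-0.03, 0.005, 0]
    - [-0.05, 0.009, 0]
    - [-0.06, 0.0105, 0]
    - [-0.0615, 0.0106, 0]
    - [-0.0615, 0.0106, 0.01]
    - [-0.0615, 0.0106, 0.025]
    - [-0.0615, 0.0106, 0.045]
    - [-0.0615, 0.0106, 0.06]
    - [-0.0615, 0.0106, 0.067]
    - [-0.0615, 0.0106, 0.07]
  rotation:
    - [0, 0, 0]
    - [0, 0, 0]
    - [0, 0, 0]
    - [0, 0, 0]
    - [0, 0, 0]
    - [0, 0, 0]
    - [0, 0, 0]
    - [0, 0, 0]
    - [0, 0, 0]
    - [0, 0, 0]

```text
time: 23.25
tool_pos: [533.7, -212.1, 58.4]
tcp_rot: [-179.9, -0.1, 90.0]
ft_force: [-0.1, 0.4, -0.8]
finger_gap: 34.6
grip_force: 30.0
```

Emit:
servo_tool:
  fingers: [0.03, 0.03, 0.03, 0.03, 0.03, 0.03, 0.03, 0.03, 0.03, 0.03]
  linear:
    - [0, 0, 0.003]
    - [0, 0, 0.008]
    - [0, 0, 0.013]
    - [0, 0, 0.017]
    - [0, 0, 0.019]
    - [0, 0, 0.02]
    - [0, 0, 0.021]
    - [0, 0, 0.022]
    - [0, 0, 0.0225]
    - [0, 0, 0.0225]
  rotation:
    - [0, 0, 0]
    - [0, 0, 0]
    - [0, 0, 0]
    - [0, 0, 0]
    - [0, 0, 0]
    - [0, 0, 0]
    - [0, 0, 0]
    - [0, 0, 0]
    - [0, 0, 0]
    - [0, 0, 0]

```text
time: 24.25
tool_pos: [534.6, -213.0, 37.5]
tcp_rot: [180.0, -0.0, 90.0]
ft_force: [0.5, 0.3, -0.3]
finger_gap: 35.1
grip_force: 30.0
```

Emit:
servo_tool:
  fingers: [0.03, 0.03, 0.03, 0.03, 0.03]
  linear:
    - [0, 0, 0.0005]
    - [0, 0, 0.001]
    - [0, 0, 0.0015]
    - [0, 0, 0.0018]
    - [0, 0, 0.0018]
  rotation:
    - [0, 0, 0]
    - [0, 0, 0]
    - [0, 0, 0]
    - [0, 0, 0]
    - [0, 0, 0]

```text
time: 24.75
tool_pos: [534.7, -213.1, 36.5]
tcp_rot: [180.0, 0.0, 90.0]
ft_force: [-3.5, 1.8, 7.3]
finger_gap: 34.6
grip_force: 30.8
```

Emit:
servo_tool:
  fingers: [0.038, 0.042, 0.05, 0.06, 0.06, 0.06, 0.06, 0.06, 0.06, 0.06]
  linear:
    - [0, 0, 0]
    - [0, 0, 0]
    - [0, 0, 0]
    - [0, 0, 0]
    - [0, 0, -0.003]
    - [0, 0, -0.012]
    - [0, 0, -0.03]
    - [0, 0, -0.05]
    - [0, 0, -0.075]
    - [0, 0, -0.0943]
  rotation:
    - [0, 0, 0]
    - [0, 0, 0]
    - [0, 0, 0]
    - [0, 0, 0]
    - [0, 0, 0]
    - [0, 0, 0]
    - [0, 0, 0]
    - [0, 0, 0]
    - [0, 0, 0]
    - [0, 0, 0]

```text
time: 25.75
tool_pos: [535.1, -213.3, 132.5]
tcp_rot: [179.9, 0.1, 90.0]
ft_force: [1.6, -0.0, 0.4]
finger_gap: 60.0
grip_force: 0.0
```

Emit:
servo_tool:
  fingers: [0.06, 0.06, 0.06, 0.06, 0.06, 0.06, 0.06, 0.06, 0.06, 0.06]
  linear:
    - [0.02, -0.004, 0]
    - [0.06, -0.012, 0]
    - [0.1, -0.02, 0]
    - [0.14, -0.028, 0]
    - [0.18, -0.036, 0]
    - [0.22, -0.044, 0]
    - [0.26, -0.052, 0]
    - [0.3, -0.06, 0]
    - [0.34, -0.067, 0]
    - [0.38, -0.075, 0]
  rotation:
    - [0, 0, 0]
    - [0, 0, 0]
    - [0, 0, 0]
    - [0, 0, 0]
    - [0, 0, 0]
    - [0, 0, 0]
    - [0, 0, 0]
    - [0, 0, 0]
    - [0, 0, 0]
    - [0, 0, 0]

```text
time: 26.75
tool_pos: [459.4, 168.6, 131.2]
tcp_rot: [179.9, -0.0, 90.0]
ft_force: [0.8, 1.1, 0.1]
finger_gap: 59.9
grip_force: 0.0
```

Emit:
servo_tool:
  fingers: [0.06, 0.06, 0.06, 0.06, 0.06, 0.06, 0.06, 0.06, 0.06]
  linear:
    - [0.04, -0.007, 0]
    - [0.08, -0.013, 0]
    - [0.105, -0.017, 0]
    - [0.117, -0.019, 0]
    - [0.121, -0.02, 0]
    - [0.121, -0.02, 0.02]
    - [0.121, -0.02, 0.05]
    - [0.121, -0.02, 0.07]
    - [0.121, -0.02, 0.07]
  rotation:
    - [0, 0, 0]
    - [0, 0, 0]
    - [0, 0, 0]
    - [0, 0, 0]
    - [0, 0, 0]
    - [0, 0, 0]
    - [0, 0, 0]
    - [0, 0, 0]
    - [0, 0, 0]

```text
time: 27.65
tool_pos: [437.5, 285.4, 56.9]
tcp_rot: [-179.7, 0.2, 89.9]
ft_force: [0.1, -1.0, -0.2]
finger_gap: 59.9
grip_force: 0.0
```

Run:
```python
from h import *
s=snap('wrist'); t=r.sense(); print(t['tool_pos'],t['time'],pix(s,[439.5,288,31]))
cv2.imwrite('pics/w7.png',cv2.resize(s['frame'],(400,300))[:,:,::-1])
```

```text
[438.66971144 286.20092187  58.83384229] 27.7 (np.float64(328.6794359996139), np.float64(282.12186511430855))
```

View pics/w7.png

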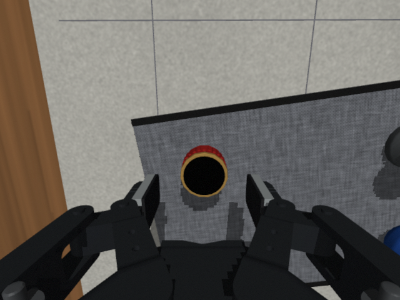

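The darkest cap is centred at about (326,278). I'll grasp it and carry it to well 1 at (526.6,-151).

Emit:
servo_tool:
  fingers: [0.06, 0.06, 0.06, 0.06, 0.045, 0.03, 0.03, 0.03, 0.03, 0.03]
  linear:
    - [0.001, 0, 0.012]
    - [0.001, 0, 0.024]
    - [0.001, 0, 0.031]
    - [0.001, 0, 0.031]
    - [0.001, 0, 0.031]
    - [0.001, 0, 0.031]
    - [0.001, 0, 0.031]
    - [0.001, 0, 0.031]
    - [0.001, 0, 0.031]
    - [0.001, 0, 0.031]
  rotation:
    - [0, 0, 0]
    - [0, 0, 0]
    - [0, 0, 0]
    - [0, 0, 0]
    - [0, 0, 0]
    - [0, 0, 0]
    - [0, 0, 0]
    - [0, 0, 0]
    - [0, 0, 0]
    - [0, 0, 0]

```text
time: 28.7
tool_pos: [439.9, 289.3, 29.6]
tcp_rot: [179.9, -0.0, 90.0]
ft_force: [-0.5, 0.5, 4.2]
finger_gap: 34.9
grip_force: 30.2
```

Emit:
servo_tool:
  fingers: [0.03, 0.03, 0.03, 0.03, 0.03, 0.03]
  linear:
    - [0, 0, -0.005]
    - [0, 0, -0.02]
    - [0, 0, -0.045]
    - [0, 0, -0.075]
    - [0, 0, -0.095]
    - [0, 0, -0.101]
  rotation:
    - [0, 0, 0]
    - [0, 0, 0]
    - [0, 0, 0]
    - [0, 0, 0]
    - [0, 0, 0]
    - [0, 0, 0]

```text
time: 29.3
tool_pos: [441.2, 289.9, 134.0]
tcp_rot: [179.7, -0.1, 90.0]
ft_force: [-0.1, 0.1, 0.1]
finger_gap: 35.0
grip_force: 30.0
```

Emit:
servo_tool:
  fingers: [0.03, 0.03, 0.03, 0.03, 0.03, 0.03, 0.03, 0.03, 0.03, 0.03]
  linear:
    - [-0.015, 0.003, 0]
    - [-0.045, 0.009, 0]
    - [-0.08, 0.016, 0]
    - [-0.12, 0.024, 0]
    - [-0.16, 0.032, 0]
    - [-0.2, 0.04, 0]
    - [-0.24, 0.047, 0]
    - [-0.28, 0.055, 0]
    - [-0.32, 0.063, 0]
    - [-0.36, 0.071, 0]
  rotation:
    - [0, 0, 0]
    - [0, 0, 0]
    - [0, 0, 0]
    - [0, 0, 0]
    - [0, 0, 0]
    - [0, 0, 0]
    - [0, 0, 0]
    - [0, 0, 0]
    - [0, 0, 0]
    - [0, 0, 0]

```text
time: 30.3
tool_pos: [509.1, -73.3, 128.5]
tcp_rot: [-179.9, -0.0, 90.0]
ft_force: [1.1, -0.8, 0.2]
finger_gap: 35.0
grip_force: 30.0
```

Emit:
servo_tool:
  fingers: [0.03, 0.03, 0.03, 0.03, 0.03, 0.03, 0.03, 0.03, 0.03, 0.03]
  linear:
    - [-0.035, 0.007, 0]
    - [-0.06, 0.012, 0]
    - [-0.075, 0.015, 0]
    - [-0.08, 0.016, 0]
    - [-0.08, 0.016, 0.01]
    - [-0.08, 0.016, 0.025]
    - [-0.08, 0.016, 0.045]
    - [-0.08, 0.016, 0.06]
    - [-0.08, 0.016, 0.067]
    - [-0.08, 0.016, 0.07]
  rotation:
    - [0, 0, 0]
    - [0, 0, 0]
    - [0, 0, 0]
    - [0, 0, 0]
    - [0, 0, 0]
    - [0, 0, 0]
    - [0, 0, 0]
    - [0, 0, 0]
    - [0, 0, 0]
    - [0, 0, 0]

```text
time: 31.3
tool_pos: [525.7, -150.1, 58.4]
tcp_rot: [-179.9, -0.1, 90.1]
ft_force: [-0.9, -0.6, -0.2]
finger_gap: 35.4
grip_force: 30.0
```

Emit:
servo_tool:
  fingers: [0.03, 0.03, 0.03, 0.03, 0.03, 0.03, 0.03, 0.03, 0.03, 0.03]
  linear:
    - [0, 0, 0.003]
    - [0, 0, 0.008]
    - [0, 0, 0.013]
    - [0, 0, 0.017]
    - [0, 0, 0.019]
    - [0, 0, 0.02]
    - [0, 0, 0.021]
    - [0, 0, 0.022]
    - [0, 0, 0.0225]
    - [0, 0, 0.0225]
  rotation:
    - [0, 0, 0]
    - [0, 0, 0]
    - [0, 0, 0]
    - [0, 0, 0]
    - [0, 0, 0]
    - [0, 0, 0]
    - [0, 0, 0]
    - [0, 0, 0]
    - [0, 0, 0]
    - [0, 0, 0]

```text
time: 32.3
tool_pos: [526.5, -151.0, 37.5]
tcp_rot: [180.0, -0.0, 90.0]
ft_force: [0.5, 0.1, -0.7]
finger_gap: 34.9
grip_force: 30.0
```

Emit:
servo_tool:
  fingers: [0.03, 0.03, 0.03, 0.03, 0.03]
  linear:
    - [0, 0, 0.0005]
    - [0, 0, 0.001]
    - [0, 0, 0.0015]
    - [0, 0, 0.0018]
    - [0, 0, 0.0018]
  rotation:
    - [0, 0, 0]
    - [0, 0, 0]
    - [0, 0, 0]
    - [0, 0, 0]
    - [0, 0, 0]

```text
time: 32.8
tool_pos: [526.7, -151.1, 36.5]
tcp_rot: [180.0, 0.0, 90.0]
ft_force: [-4.3, 1.8, 8.2]
finger_gap: 34.8
grip_force: 30.8
```

Contact. I'll release, rise, move clear toward the mat side and check.

Emit:
servo_tool:
  fingers: [0.038, 0.042, 0.05, 0.06, 0.06, 0.06, 0.06, 0.06, 0.06, 0.06]
  linear:
    - [0, 0, 0]
    - [0, 0, 0]
    - [0, 0, 0]
    - [0, 0, 0]
    - [0, 0, -0.003]
    - [0, 0, -0.012]
    - [0, 0, -0.03]
    - [0, 0, -0.05]
    - [0, 0, -0.075]
    - [0, 0, -0.0943]
  rotation:
    - [0, 0, 0]
    - [0, 0, 0]
    - [0, 0, 0]
    - [0, 0, 0]
    - [0, 0, 0]
    - [0, 0, 0]
    - [0, 0, 0]
    - [0, 0, 0]
    - [0, 0, 0]
    - [0, 0, 0]

```text
time: 33.8
tool_pos: [527.1, -151.2, 132.4]
tcp_rot: [179.9, 0.0, 90.0]
ft_force: [0.6, 0.0, 0.7]
finger_gap: 59.9
grip_force: 0.0
```

Emit:
servo_tool:
  fingers: [0.06, 0.06, 0.06, 0.06, 0.06, 0.06, 0.06, 0.06, 0.06, 0.06]
  linear:
    - [0.02, -0.002, -0.01]
    - [0.06, -0.006, -0.02]
    - [0.1, -0.01, -0.03]
    - [0.14, -0.014, -0.04]
    - [0.18, -0.018, -0.05]
    - [0.22, -0.022, -0.06]
    - [0.26, -0.026, -0.07]
    - [0.29, -0.03, -0.08]
    - [0.3, -0.03, -0.08]
    - [0.3, -0.03, -0.08]
  rotation:
    - [0, 0, 0]
    - [0, 0, 0]
    - [0, 0, 0]
    - [0, 0, 0]
    - [0, 0, 0]
    - [0, 0, 0]
    - [0, 0, 0]
    - [0, 0, 0]
    - [0, 0, 0]
    - [0, 0, 0]

```text
time: 34.8
tool_pos: [496.6, 150.0, 210.7]
tcp_rot: [179.9, -0.0, 90.1]
ft_force: [-1.1, -0.6, 0.4]
finger_gap: 60.0
grip_force: 0.0
```

Run:
```python
from h import *
t=snap('top')['frame']; sc=snap('scene')['frame']
a=cv2.resize(t[190:270,310:490],(720,320),interpolation=cv2.INTER_CUBIC); b=cv2.resize(sc[180:250,140:300],(640,280),interpolation=cv2.INTER_CUBIC)
b=cv2.copyMakeBorder(b,0,0,0,80,cv2.BORDER_CONSTANT); cv2.imwrite('pics/fin.png',np.vstack([a,b])[:,:,::-1])
```

```text
(no output)
```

View pics/fin.png

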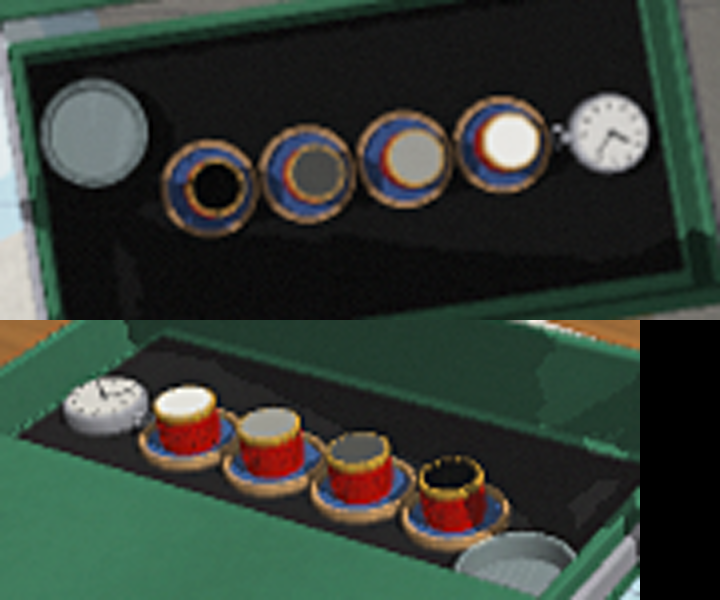

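All four caps stand flat in their wells, running from darkest by the dish (215,187) to palest by the chronometer (510,140). The dish and chronometer haven't moved.

```bash
python3 -c "
from bench import r
print(r.hand_in())"
```

```text
the job is handed in; nothing more can be done
None
```

All four shade caps stand glass up in their wells, palest next to the chronometer through to darkest by the dish; the chronometer and dish were left where they lay, and the job was handed in at about 35 s, with no verdict returned.

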